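# Pack the torch away and clamp the tiffin tin shut

## Task

Put the blue torch lying down in the open steel tiffin tin, set the steel lid from the sloped stand squarely on the tin, then swing the tin's clamp arm fully down onto the lid. Lower the torch and the lid into place rather than dropping them, and leave everything else on the counter where it is.

Things in the scene. Friction and masses are not known exactly. Their poses are not given: they have to be found in the camera images.
- tiffin: Open round steel tiffin tin, 150 mm across outside, 64 mm high, walls 3 mm, inner floor 4 mm above the counter. Fixed. Origin: centre of its underside; z up; its x axis points from the tin's centre to the clamp's post, which stands outside the tin (34 mm wide, 105 mm high, 115 to 140 mm from the centre).
- clamp (a joint): The clamp arm's angle, rad: 0 = level, pointing from its pivot back over the tin, its pad on the lid (end stop); pi/2 = straight up; it starts leaning back past upright (1.75 to 2.05). A stiff hinge, turning about the tin's y axis, that stays where it is left (about 0.14 N m of friction: 2 to 3 N at the grip moves it).
- clamp_pivot (a point): The clamp's hinge axis: 125 mm from the tin's centre along the tin's x axis, 95 mm above the counter.
- clamp_grip (a point): Centre of the orange grip at the end of the clamp arm, 75 mm from the pivot. The grip is 42 mm long (along the arm), 18 mm wide (along the tin's y axis) and 18 mm thick. A 16 mm rubber pad hangs under the arm 52 mm from the pivot. Clamped, the grip's underside is 16 mm above the lid's plate and its centre 50 mm from the axis of the lid's knob.
- lid_knob (a point): Centre of the lid's black knob, a plain cylinder 28 mm across and 40 mm tall along this point's z axis, which is the lid's axis and points away from the lid. The lid plate's top face is 20 mm below this point along that axis. At the start the lid rests on the stand, tilted 30 degrees; seated level on the tin, this point is 90 mm above the counter.
- lid: The same lid, about 0.22 kg: a steel disc 160 mm across, 6 mm thick, and under it a plug 8 mm deep, 136 mm across, tapering to 124 mm, that enters the tin (144 mm inside). Origin at the centre of the plug's underside, 34 mm below the knob's centre; z along the lid's axis.
- stand: Blue plastic draining stand holding the lid, 170 by 150 mm, its face sloping at 30 degrees. Fixed. Origin on the counter under the middle of the slope; z up; x points horizontally towards the high side, so the lid's knob leans over towards this -x. Two 10 mm pegs at the low side keep the lid from sliding down.
- torch_mid (a point): Middle of the slim barrel of the blue aluminium torch, on its axis, 19 mm above the counter. x runs towards its head. The torch is 112 mm long (52 mm behind this point to 60 mm ahead); barrel 30 mm across for 34 mm either way; hexagonal head and tail cap 38 mm across flats. About 0.15 kg. Lying in the tin, this point is 23 mm above the counter.
- torch: The same torch; origin on its underside, 8 mm ahead of the barrel's middle.
- pliers: Needle-nose pliers with yellow grips, 175 mm long, lying; leave alone. Origin under the middle, x towards the nose.
- hammer: Red plastic hammer, 200 mm long, head 85 mm wide, lying; leave alone. Origin under the handle's front part, x towards the head.
- tumbler: Steel tumbler, 72 mm across, 95 mm high, upright; leave alone. Origin under its centre.
- jar: Amber glass jar with a green cap, 66 mm across, 100 mm high; leave alone. Origin under its centre.
- screwdriver: Screwdriver with a green handle, 190 mm long, lying; leave alone. Origin under the middle, x towards the tip.
- shut_tiffin: A second tiffin box, already lidded shut, 146 mm across, 88 mm high with its knob; leave alone. Origin under its centre.

How it is judged:
On the way, in this order (a step that is already met when the one before it is completed fails the run):
1. the torch lies in the tin (horizontal distance between torch_mid and tiffin below 0.05 m and z of torch_mid in the frame of tiffin below 0.032 m), for 0.2 s.
2. the lid sits level on the tin (all of step 1 and horizontal distance between lid_knob and tiffin below 0.009 m and z of lid_knob in the frame of tiffin between 0.086 and 0.0945 m and angle between lid_knob's own z axis and vertical below 0.05 rad), for 0.2 s.
3. the clamp arm is down on the lid (all of step 2 and value of joint clamp below 0.07 rad), for 0.2 s.
At the end, for the whole second after the job is handed in: The torch lies in the tin (barrel middle within 50 mm of the tin's axis and less than 32 mm above its underside), the lid is seated (within 9 mm of centre, level within 0.05 rad, knob centre 86 to 94.5 mm above the tin's underside), the clamp joint is below 0.07 rad, and torch and lid are at rest (all of step 3 and linear speed of each of lid, torch below 0.02 m/s); the robot touches nothing.
It fails at once if the torch is dropped (falls from more than about 35 mm) (linear speed of torch above 0.85 m/s and contact force between the fingers and torch below 0.05 N).
It fails at once if the lid is dropped (falls from more than about 35 mm) (linear speed of lid above 0.85 m/s and contact force between the fingers and lid below 0.05 N).
It fails at once if another thing on the counter is pushed more than 30 mm (distance of any of pliers, hammer, tumbler, jar, screwdriver, shut_tiffin from where it was at the start of the episode above 0.03 m).
It fails at once if the tumbler or the jar is tipped (angle between any of tumbler, jar's own z axis and vertical above 0.4 rad).
It also fails if it takes over 72 s, if anything falls off the work surface, if the arm or the gripper's body presses on something with over 40 N, if the wrist force passes 120 N, or if a joint passes its speed limit or range.

## Robot

A 7-joint arm with a two-finger parallel gripper is mounted at the origin on the work surface. World frame = base frame: x ahead of the robot, y to its left, z up, the work surface at z = 0. Lengths are in m, angles in rad, forces in N, time in s.
With the tool pointing down it reaches from about 0.425 to 0.925 m from the base axis. Payload 6.8 kg.
Tool frame: the origin (TCP) lies at the very end of the fingers, on their centre line; the grasp point (between the pads) lies 19 mm behind it; z points along the fingers, x is the direction in which the jaws open and shut, and the axes are right-handed (so a half turn about z gives the same grasp; the last joint's range is limited). The gripper opens to 85 mm and grips with 20 to 120 N. Pads are 22 mm wide; open, the fingers measure 114 mm over their backs; the gripper's body (76 mm by 85 mm) begins 54 mm behind the grasp point. The pads swing forward as they close: fully open they stand 13 mm farther back than shut.
Start: joints at [1.155, 0.477, 0.022, 1.555, -0.011, 1.109, -0.083], TCP at [0.205, -0.643, 0.231] pointing down, gripper open.
Joint ranges: [-2.96, 2.96], [-0.34, 2.1], [-1.41, 1.46], [0.24, 2.44], [-1.37, 4.51], [0.17, 1.92], [-2.96, 2.96]. Speed limits (rad/s): [2.39, 2.39, 3.14, 3.14, 3.14, 3.14, 3.14].

## Interface

Orientations are given as a rotation vector (axis times angle).
In Python, from bench import get_obs, imaging, hand_in gives the robot as it stands.
- The arm moves only by the tool send_rows, never from a script. Its argument "motion" is a list of rows, each an object with "dp": the shift along the world's x, y, z in m, a list of three; "rot": the turn, a rotation vector about the world's x, y, z in rad, a list of three; "grip": the finger opening in m, from 0 to 0.0854. In form: [{"dp": [dx, dy, dz], "rot": [ax, ay, az], "grip": grip}, ...]. A call has 1 to 20 rows; each row shifts and turns the pose as measured when the row begins; what a row does not reach is not made up. A row lasts 1/8 s, in which the tool goes at most 62.5 mm and 10.7 degrees, less where a joint would pass 70% of its speed; a pose out of reach is approached as far as the arm can. A call is refused whole if a number of a shift passes 0.0625 or a number of a turn 0.188, either way. A call with a gripper value outside its range is refused whole. The fingers move at their own pace and stop on an object; "grip_force" is the grip in N (left out, the last holds). Time passes only in rows, so rows that do not move let the fingers close. It gives the time, the measured TCP pose, the force and the opening at its end, in the units of the state.
- get_obs(): the state, without advancing time (a new reading comes with each control period).
- imaging.grab_frame(name): name is "side" or "top" or "wrist"; returns a dict with "img" (480x640x3 uint8, red, green, blue), "fx", "fy", "cx", "cy" (pixels), "R" (3x3) and "t" (3): a world point X has camera coordinates R X + t. Camera axes: x right, y down, z forward; pixel columns grow to the right and rows downward; lengths in m; the calibration is good to about 2 mm. A picture is of the moment at which its call begins. There is no depth.
- hand_in(): hands the job in, once; it reports no verdict.
The state is a dict: "clock": time; "joints": joint angles; "qvel": joint speeds; "tau": joint torques, N m; "tcp_pos": TCP position; "orientation": TCP orientation; "contact_force": force on the tool from outside, world axes, zero at the start; "moment": the same for the moment, N m; "grip_width": finger opening in m.
Only numpy, scipy, OpenCV 4.12 (cv2) and the standard library are available. Lean on these libraries where they do the work, as an engineer would, in place of code of your own. Each camera call takes 0.05 s, during which the arm holds its last target. There are 200 camera calls.

## Working session

There is one attempt and no reset: what is moved stays moved. The work goes in short steps, Python scripts to look and compute and a tool call to move; the robot and the scene stay as the last step left them, time stands still between calls to the robot, and variables do not carry over. Pictures are saved under pics/ and viewed, about 8 in all and at most 12, crops included, and the job is handed in when it is done.

Besides the shell and the picture viewer there is one more tool, called after ">>>" as name([rows], argument=value, ...), one row to a line, values as JSON. send_rows: Moves the arm, as the interface text tells. Its arguments: {"type":"object","properties":{"motion":{"type":"array","items":{"type":"object","properties":{"dp":{"type":"array","items":{"type":"number"}},"rot":{"type":"array","items":{"type":"number"}},"grip":{"type":"number"}}}},"grip_force":{"type":"number"}},"required":["motion"]}

```bash
mkdir -p pics; ls; cat > h.py <<'E'
import numpy as np, cv2
from bench import get_obs, imaging, hand_in
from scipy.spatial.transform import Rotation as Rn
def grab(n,fn=None):
    f=imaging.grab_frame(n)
    if fn: cv2.imwrite('pics/'+fn,f['img'][:,:,::-1])
    return f
def ray(f,u,v):
    R=np.array(f['R']);t=np.array(f['t'])
    return -R.T@t, R.T@np.array([(u-f['cx'])/f['fx'],(v-f['cy'])/f['fy'],1])
def onz(f,u,v,z):
    c,d=ray(f,u,v); return c+d*(z-c[2])/d[2]
def proj(f,X):
    c=np.array(f['R'])@np.array(X)+np.array(f['t']); return f['fx']*c[0]/c[2]+f['cx'],f['fy']*c[1]/c[2]+f['cy']
def tri(obs):
    A=np.zeros((3,3));b=np.zeros(3)
    for f,u,v in obs:
        c,d=ray(f,u,v);d=d/np.linalg.norm(d);P=np.eye(3)-np.outer(d,d);A+=P;b+=P@c
    return np.linalg.solve(A,b)
E
python3 - <<'E'
from h import *
import pickle
fs={n:grab(n,n+'0.png') for n in('side','top','wrist')}
pickle.dump(fs,open('f0.pkl','wb'))
for n,f in fs.items():
    R=np.array(f['R']);print(n,f['fx'],(-R.T@f['t']).round(3),R.round(3).tolist())
print(get_obs())
E
```

```text
pics
side 600.9180240730284 [-0.077  0.6    0.818] [[-0.736, -0.677, 0.001], [-0.438, 0.474, -0.764], [0.517, -0.563, -0.645]]
top 452.02260412791685 [ 0.468 -0.022  0.964] [[0.026, -0.999, 0.021], [-0.997, -0.027, -0.068], [0.068, -0.019, -0.997]]
wrist 367.30216842106194 [ 0.272 -0.622  0.373] [[0.303, -0.953, -0.002], [-0.915, -0.291, 0.28], [-0.268, -0.083, -0.96]]
{'clock': 0.15, 'joints': array([ 1.15489717,  0.4776177 ,  0.02231913,  1.55619868, -0.01151807,
        1.10929836, -0.08310772]), 'qvel': array([-2.66162135e-05, -1.95390713e-03,  9.63341817e-04, -2.71697255e-03,
        1.07262536e-04, -1.18305803e-04, -3.64975730e-05]), 'tau': array([ 2.95157763e-03, -5.96928191e+01,  1.61024049e+00, -2.81490988e+01,
        1.26430401e-02,  6.58851859e-03, -6.64217055e-06]), 'tcp_pos': array([ 0.20438016, -0.64284478,  0.23055434]), 'orientation': array([-2.53512197e+00,  1.85416783e+00,  1.82967116e-03]), 'contact_force': array([-0.12103959, -0.62903546,  0.78438854]), 'moment': array([ 0.05646944, -0.01355215, -0.05953468]), 'grip_width': 0.08554338904702471}
```

View pics/top0.png

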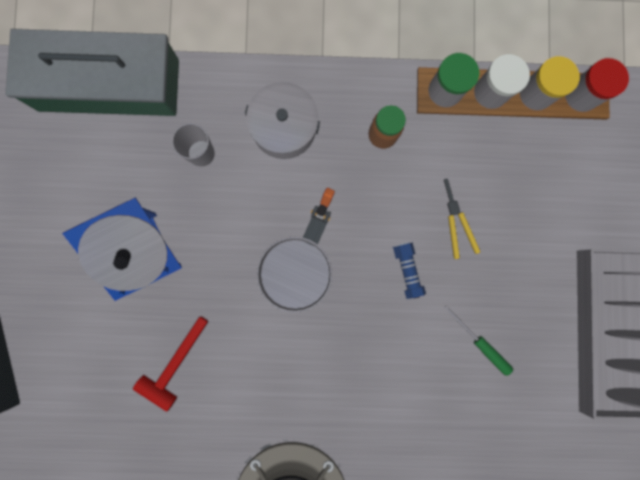

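View pics/side0.png

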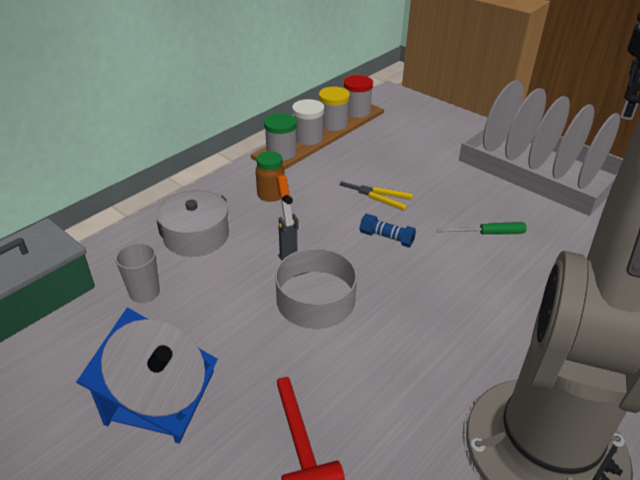

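```bash
python3 - <<'E'
import cv2,numpy as np
t=cv2.imread('pics/top0.png');s=cv2.imread('pics/side0.png')
def c(im,x,y,w,h): return cv2.resize(im[y:y+h,x:x+w],(400,300),interpolation=cv2.INTER_CUBIC)
a=np.vstack([np.hstack([c(t,250,180,180,135),c(t,60,190,140,105)]),np.hstack([c(s,260,160,220,165),c(s,70,305,160,120)])])
cv2.imwrite('pics/crop1.png',a)
E
```

```text
(no output)
```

View pics/crop1.png

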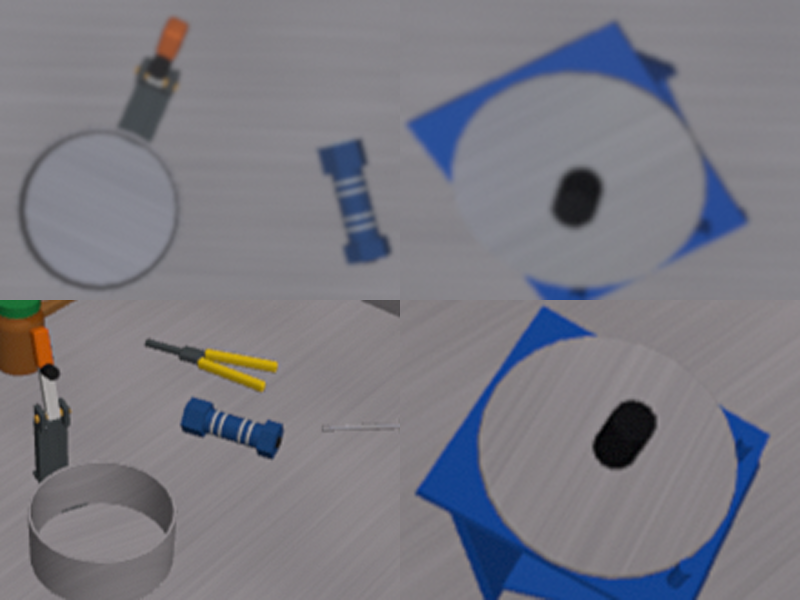

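```bash
python3 - <<'E'
from h import *
import pickle
fs=pickle.load(open('f0.pkl','rb'));T=fs['top'];S=fs['side']
print('tin',onz(T,294.6,274.5,.064),onz(S,316.1,276.6,.064),tri([(T,294.6,274.5),(S,316.1,276.6)]))
print('torch',onz(T,409.8,272.7,.019),onz(S,388.2,230.4,.019))
a=onz(T,250+341*.45,180+147*.45,.019);b=onz(T,250+369*.45,180+256*.45,.019);print('ends',a,b,np.linalg.norm(a-b),np.arctan2(*(a-b)[1::-1]))
k=tri([(T,121.9,258.9),(S,160,358.6)]);print('knob',k)
print('pivot',tri([(T,322,211.5),(S,287.5,199.6)]),onz(T,322,211.5,.095))
print('grip',tri([(T,327.9,196.7),(S,260+42*.55,160+47*.55)]))
# stand corners on top: highside/lowside direction
for n,(u,v) in dict(hi1=(408,124),hi2=(615,22),lo1=(745,218)).items():
    print(n,onz(T,60+(u-400)*.35,190+v*.35,.03))
for n,(u,v) in dict(tophd=(623,405),cl=(623,465)).items(): pass
# knob axis via two end centres
for (z) in (0,):
    top=tri([(T,60+172*.35,190+210*.35),(S,70+241*.4,305+120*.4)]) 
    bot=tri([(T,60+182*.35,190+184*.35),(S,70+211*.4,305+149*.4)])
    print(top,bot)
E
```

```text
tin [0.46117029 0.00155777 0.064     ] [0.45890304 0.00861585 0.064     ] [0.46224197 0.00271044 0.05771697]
torch [ 0.47083124 -0.23821275  0.019     ] [ 0.4747603  -0.23490656  0.019     ]
ends [ 0.52616776 -0.22414731  0.019     ] [ 0.42429976 -0.25187372  0.019     ] 0.10557387048977745 0.2657424161495159
knob [0.48322795 0.32878609 0.10077106]
pivot [ 0.57883447 -0.04547274  0.14889619] [ 0.58435074 -0.04869156  0.095     ]
grip [ 0.60254299 -0.05595391  0.1639406 ]
hi1 [0.53264198 0.47943288 0.03      ]
hi2 [0.61069865 0.33611173 0.03      ]
lo1 [0.47166716 0.23612338 0.03      ]
[0.47318798 0.32331107 0.11761421] [0.4931261  0.33407648 0.08266534]
```

>>> send_rows([
  {"dp": [0.0335,0.0507,-0.011],"rot": [0,0,-0.005],"grip": 0.0854},
  {"dp": [0.0335,0.0507,-0.011],"rot": [0,0,-0.005],"grip": 0.0854},
  {"dp": [0.0335,0.0507,-0.011],"rot": [0,0,-0.005],"grip": 0.0854},
  {"dp": [0.0335,0.0507,-0.011],"rot": [0,0,-0.005],"grip": 0.0854},
  {"dp": [0.0335,0.0507,-0.011],"rot": [0,0,-0.005],"grip": 0.0854},
  {"dp": [0.0335,0.0507,-0.011],"rot": [0,0,-0.005],"grip": 0.0854},
  {"dp": [0.0335,0.0507,-0.011],"rot": [0,0,-0.005],"grip": 0.0854},
  {"dp": [0.0335,0.0507,-0.011],"rot": [0,0,-0.005],"grip": 0.0854},
  {"dp": [0,0,0],"rot": [0,0,0],"grip": 0.0854},
], grip_force=40)

```text
clock: 1.27
tcp_pos: [0.4728, -0.2285, 0.1403]
orientation: [2.495, -1.909, -0.001]
contact_force: [0.4, -0.8, -0.1]
grip_width: 0.0854
```

```bash
python3 - <<'E'
from h import *
import pickle
f=grab('wrist','w1.png');pickle.dump(f,open('w1.pkl','wb'))
o=get_obs();M=Rn.from_rotvec(o['orientation']).as_matrix();print(o['clock'],o['tcp_pos'],M.round(3).tolist())
print(proj(f,[.472,-.237,.019]))
E
```

```text
1.325 [ 0.47133306 -0.23143144  0.14050671] [[0.258, -0.966, -0.001], [-0.966, -0.258, -0.001], [0.001, 0.002, -1.0]]
(np.float64(327.0646558387347), np.float64(237.06050287561564))
```

View pics/w1.png

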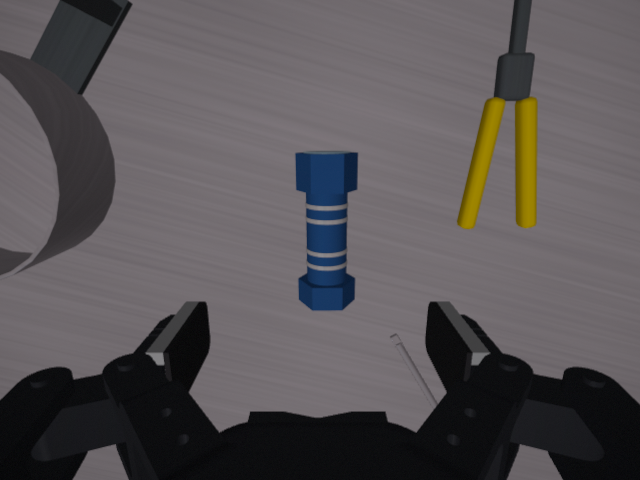

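>>> send_rows([
  {"dp": [0.0006,-0.0055,-0.045],"rot": [0,0,0],"grip": 0.0854},
  {"dp": [0,0,-0.05],"rot": [0,0,0],"grip": 0.0854},
  {"dp": [0,0,-0.028],"rot": [0,0,0],"grip": 0.0854},
  {"dp": [0,0,-0.012],"rot": [0,0,0],"grip": 0.0854},
  {"dp": [0,0,0],"rot": [0,0,0],"grip": 0.0854},
])

```text
clock: 1.95
tcp_pos: [0.4696, -0.2456, 0.0039]
orientation: [2.478, -1.922, 0.008]
contact_force: [-0.9, -0.3, 0.7]
grip_width: 0.0855
```

>>> send_rows([
  {"dp": [0.002,0.0085,0.0],"rot": [0,0,0],"grip": 0.06},
  {"dp": [0,0,0],"rot": [0,0,0],"grip": 0.02},
  {"dp": [0,0,0],"rot": [0,0,0],"grip": 0.02},
  {"dp": [0,0,0],"rot": [0,0,0],"grip": 0.02},
  {"dp": [0,0,0],"rot": [0,0,0],"grip": 0.02},
])

```text
clock: 2.58
tcp_pos: [0.4737, -0.2377, 0.0074]
orientation: [2.478, -1.924, 0.017]
contact_force: [0.5, -0.5, -1.7]
grip_width: 0.0284
```

>>> send_rows([
  {"dp": [0,0,0.04],"rot": [0,0,0],"grip": 0.02},
  {"dp": [0,0,0.05],"rot": [0,0,0],"grip": 0.02},
  {"dp": [0,0.02,0.03],"rot": [0,0,0],"grip": 0.02},
  {"dp": [-0.002,0.045,0],"rot": [0,0,0],"grip": 0.02},
  {"dp": [-0.004,0.05,0],"rot": [0,0,0],"grip": 0.02},
  {"dp": [-0.004,0.05,0],"rot": [0,0,0],"grip": 0.02},
  {"dp": [-0.004,0.04,0],"rot": [0,0,0],"grip": 0.02},
  {"dp": [0,0.02,0],"rot": [0,0,0],"grip": 0.02},
  {"dp": [0,0,0],"rot": [0,0,0],"grip": 0.02},
  {"dp": [0,0,0],"rot": [0,0,0],"grip": 0.02},
])

```text
clock: 3.82
tcp_pos: [0.4563, -0.008, 0.1303]
orientation: [2.475, -1.928, 0.016]
contact_force: [0.7, -0.0, -2.3]
grip_width: 0.0286
```

```bash
python3 - <<'E'
from h import *
import pickle
f=grab('wrist','w2.png');pickle.dump(f,open('w2.pkl','wb'))
o=get_obs();M=Rn.from_rotvec(o['orientation']).as_matrix();print(o['clock'],o['tcp_pos'],M.round(3).tolist(),o['joints'].round(2))
print(proj(f,[.461,.003,.004]),proj(f,[.461,.003,.064]))
E
```

```text
3.875 [ 0.45635954 -0.00815172  0.13032322] [[0.244, -0.97, 0.005], [-0.97, -0.244, -0.01], [0.011, -0.003, -1.0]] [ 0.09  0.27 -0.24  2.15  0.11  0.73 -1.56]
(np.float64(301.7496132865761), np.float64(222.69875578248724)) (np.float64(298.67639112125926), np.float64(245.97216748881283))
```

View pics/w2.png

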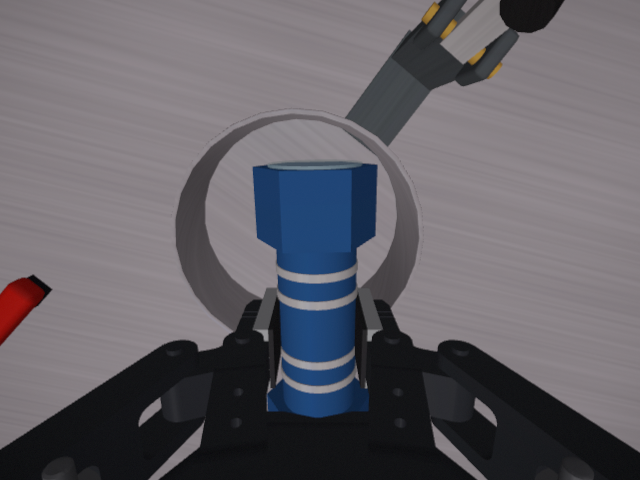

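```bash
python3 - <<'E'
from h import *
import pickle
f=pickle.load(open('w2.pkl','rb'))
for c in ([.461,.003],[.461,.001],[.464,.003]):
    P=np.array([proj(f,[c[0]+.075*np.cos(a),c[1]+.075*np.sin(a),.064]) for a in np.linspace(0,6.28,100)])
    print(c,P.min(0).round(1),P.max(0).round(1))
print(onz(f,318,328,.142))
p=onz(f,366,128,.105);print(p)
a=onz(f,347,122,.0);b=onz(f,390,144,.0);print('post base near',a,b)
a=onz(f,398,62,.105);b=onz(f,430,88,.105);print('post top near',a,b)
E
```

```text
[0.461, 0.003] [171.2 112.4] [424.9 356.2]
[0.461, 0.001] [174.6 113.4] [428.1 356.9]
[0.464, 0.003] [171.9 106.7] [426.6 352.3]
[ 0.45346582 -0.00976757  0.142     ]
[ 0.53311266 -0.01178958  0.105     ]
post base near [ 0.53892311 -0.01114211  0.        ] [ 0.5319587 -0.0451936  0.       ]
post top near [ 0.56171228 -0.01739323  0.105     ] [ 0.55542416 -0.03369473  0.105     ]
```

>>> send_rows([
  {"dp": [0.005,0.011,0],"rot": [0,0,0],"grip": 0.02},
  {"dp": [0,0,-0.035],"rot": [0,0,0],"grip": 0.02},
  {"dp": [0,0,-0.035],"rot": [0,0,0],"grip": 0.02},
  {"dp": [0,0,-0.025],"rot": [0,0,0],"grip": 0.02},
  {"dp": [0,0,-0.008],"rot": [0,0,0],"grip": 0.02},
  {"dp": [0,0,0],"rot": [0,0,0],"grip": 0.02},
  {"dp": [0,0,0],"rot": [0,0,0],"grip": 0.02},
])

```text
clock: 4.75
tcp_pos: [0.4665, 0.0021, 0.0264]
orientation: [-2.47, 1.94, -0.023]
contact_force: [0.3, -0.5, -0.5]
grip_width: 0.0285
```

>>> send_rows([
  {"dp": [-0.004,0.001,-0.006],"rot": [0,0,0],"grip": 0.02},
  {"dp": [0,0,-0.005],"rot": [0,0,0],"grip": 0.02},
  {"dp": [0,0,-0.003],"rot": [0,0,0],"grip": 0.02},
  {"dp": [0,0,0],"rot": [0,0,0],"grip": 0.02},
  {"dp": [0,0,0],"rot": [0,0,0],"grip": 0.02},
])

```text
clock: 5.38
tcp_pos: [0.4635, 0.0032, 0.0131]
orientation: [-2.468, 1.94, -0.027]
contact_force: [-0.0, 0.2, -1.9]
grip_width: 0.0285
```

>>> send_rows([
  {"dp": [0,0,-0.002],"rot": [0,0,0],"grip": 0.02},
  {"dp": [0,0,0],"rot": [0,0,0],"grip": 0.05},
  {"dp": [0,0,0],"rot": [0,0,0],"grip": 0.05},
  {"dp": [0,0,0],"rot": [0,0,0],"grip": 0.05},
  {"dp": [0,0,0.03],"rot": [0,0,0],"grip": 0.05},
  {"dp": [0,0,0.055],"rot": [0,0,0],"grip": 0.05},
  {"dp": [0,0,0.06],"rot": [0,0,0],"grip": 0.0854},
  {"dp": [0,0,0.06],"rot": [0,0,0],"grip": 0.0854},
  {"dp": [0,0.02,0.02],"rot": [0,0,0],"grip": 0.0854},
  {"dp": [0,0,0],"rot": [0,0,0],"grip": 0.0854},
])

```text
clock: 6.62
tcp_pos: [0.4625, 0.0234, 0.2438]
orientation: [-2.467, 1.939, -0.029]
contact_force: [-0.2, -0.8, -0.3]
grip_width: 0.0853
```

```bash
python3 - <<'E'
from h import *
f=grab('wrist','w3.png')
o=get_obs();M=Rn.from_rotvec(o['orientation']).as_matrix();print(o['clock'],o['tcp_pos'],M.round(3).tolist(),o['joints'].round(2))
for z in(.019,.023): print(proj(f,[.462,.002,z]))
# target orientation for lid grasp
a=np.array([-.88*.5,-.475*.5,.866]);a/=np.linalg.norm(a);z=-a
j=np.array([-.475,.88,0]);j/=np.linalg.norm(j)
for s in(1,-1):
    x=s*j;Rt=np.stack([x,np.cross(z,x),z],1)
    print(s,(Rn.from_matrix(Rt)*Rn.from_matrix(M).inv()).as_rotvec())
k=np.array([.4832,.3288,.1008])
for back in(.12,.06,.019,.01): print(back,k+a*back)
E
```

```text
6.675 [0.46197989 0.02213597 0.24276088] [[0.235, -0.972, 0.015], [-0.972, -0.235, -0.009], [0.012, -0.012, -1.0]] [ 0.08  0.12 -0.29  2.02  0.06  0.99 -1.57]
(np.float64(334.199457388375), np.float64(215.11007841807475))
(np.float64(334.42154009676915), np.float64(215.89878980871524))
1 [ 0.72722995  0.26012325 -2.7913989 ]
-1 [ 0.19496717 -0.47473644  0.25532552]
0.12 [0.430399   0.30029946 0.20472196]
0.06 [0.4567995  0.31454973 0.15276098]
0.019 [0.47483984 0.32428741 0.11725431]
0.01 [0.47879992 0.32642496 0.10946016]
```

View pics/w3.png

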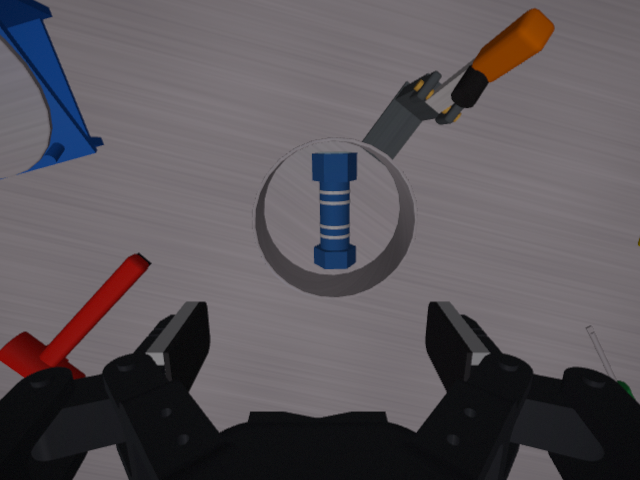

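>>> send_rows([
  {"dp": [-0.005,0.045,0],"rot": [0.033,-0.079,0.042],"grip": 0.0854},
  {"dp": [-0.005,0.045,-0.005],"rot": [0.033,-0.079,0.042],"grip": 0.0854},
  {"dp": [-0.005,0.045,-0.008],"rot": [0.033,-0.079,0.042],"grip": 0.0854},
  {"dp": [-0.005,0.045,-0.008],"rot": [0.033,-0.079,0.042],"grip": 0.0854},
  {"dp": [-0.005,0.045,-0.008],"rot": [0.033,-0.079,0.042],"grip": 0.0854},
  {"dp": [-0.006,0.04,-0.008],"rot": [0.03,-0.079,0.042],"grip": 0.0854},
  {"dp": [0,0.012,0],"rot": [0,0,0],"grip": 0.0854},
  {"dp": [0,0,0],"rot": [0,0,0],"grip": 0.0854},
])

```text
clock: 7.68
tcp_pos: [0.428, 0.2813, 0.1923]
orientation: [-2.309, 1.404, -0.351]
contact_force: [0.2, -1.4, -0.7]
grip_width: 0.0851
```

```bash
cat > lid.py <<'E'
from h import *
import pickle,sys
f=grab('wrist',sys.argv[1]+'.png');pickle.dump(f,open(sys.argv[1]+'.pkl','wb'))
o=get_obs();M=Rn.from_rotvec(o['orientation']).as_matrix();print(o['clock'],o['tcp_pos'],M.round(3).tolist(),o['joints'].round(2))
a=np.array([-.88*.5,-.475*.5,.866]);a/=np.linalg.norm(a);z=-a
x=-np.array([-.475,.88,0]);Rt=np.stack([x,np.cross(z,x),z],1)
print('rot',(Rn.from_matrix(Rt)*Rn.from_matrix(M).inv()).as_rotvec())
k=np.array([.4832,.3288,.1008])
print('knob top,base,plug px',proj(f,k+.02*a),proj(f,k-.02*a))
for b in(.12,.06,-.012):print(b,(k+a*b-o['tcp_pos']).round(4))
E
python3 lid.py w4
```

```text
7.725 [0.42800664 0.28033975 0.19208167] [[0.459, -0.784, 0.418], [-0.889, -0.405, 0.215], [0.001, -0.47, -0.883]] [-0.32  0.09 -0.5   2.31  0.62  0.34 -2.44]
rot [ 0.01712563 -0.0304027   0.01831482]
knob top,base,plug px (np.float64(290.7109163935942), np.float64(215.99525241296953)) (np.float64(293.869403488728), np.float64(202.93597364571096))
0.12 [0.0024 0.02   0.0126]
0.06 [ 0.0288  0.0342 -0.0393]
-0.012 [ 0.0605  0.0513 -0.1017]
```

View pics/w4.png

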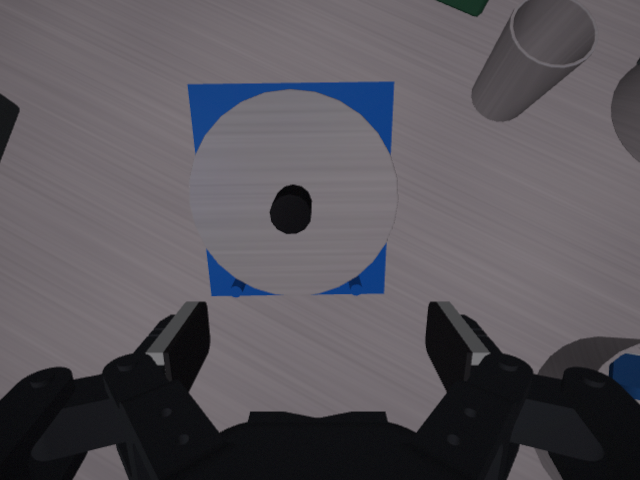

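>>> send_rows([
  {"dp": [0.0145,0.017,-0.02],"rot": [0.017,-0.03,0.018],"grip": 0.0854},
  {"dp": [0.0145,0.017,-0.019],"rot": [0,0,0],"grip": 0.0854},
  {"dp": [0,0,0],"rot": [0,0,0],"grip": 0.0854},
  {"dp": [0.013,0.007,-0.025],"rot": [0,0,0],"grip": 0.0854},
  {"dp": [0,0,0],"rot": [0,0,0],"grip": 0.0854},
])

```text
clock: 8.35
tcp_pos: [0.4683, 0.3109, 0.1325]
orientation: [-2.291, 1.385, -0.365]
contact_force: [-0.3, 0.4, -0.2]
grip_width: 0.0854
```

```bash
python3 lid.py w5
```

```text
8.4 [0.46807436 0.31095308 0.13308077] [[0.464, -0.771, 0.437], [-0.886, -0.403, 0.23], [-0.001, -0.493, -0.87]] [-0.66  0.26 -0.13  2.3   1.11  0.2  -2.92]
rot [ 0.00251506 -0.00716612  0.01205067]
knob top,base,plug px (np.float64(296.97867475119045), np.float64(283.67835388612684)) (np.float64(300.2841435598963), np.float64(255.91527495631868))
0.12 [-0.0377 -0.0107  0.0716]
0.06 [-0.0113  0.0036  0.0197]
-0.012 [ 0.0204  0.0207 -0.0427]
```

>>> send_rows([
  {"dp": [-0.006,0,0.012],"rot": [-0.045,0.08,0],"grip": 0.0854},
  {"dp": [0,0.003,0.0],"rot": [-0.045,0.08,0],"grip": 0.0854},
  {"dp": [0,0.003,0],"rot": [-0.045,0.08,0],"grip": 0.0854},
  {"dp": [0,0,0],"rot": [0,0,0],"grip": 0.0854},
])

```text
clock: 8.9
tcp_pos: [0.4657, 0.3133, 0.1446]
orientation: [-2.477, 1.501, -0.227]
contact_force: [0.6, -0.6, 0.0]
grip_width: 0.0857
```

```bash
python3 lid.py w6
```

```text
8.95 [0.46500446 0.31231288 0.14391959] [[0.462, -0.85, 0.253], [-0.887, -0.446, 0.118], [0.012, -0.279, -0.96]] [-0.38  0.31 -0.43  2.1   0.45  0.53 -2.23]
rot [ 0.12348044 -0.20732429  0.01659822]
knob top,base,plug px (np.float64(304.11787227366125), np.float64(271.9273220589845)) (np.float64(305.09912051052225), np.float64(233.1691705375228))
0.12 [-0.0346 -0.012   0.0608]
0.06 [-0.0082  0.0022  0.0088]
-0.012 [ 0.0235  0.0193 -0.0535]
```

>>> send_rows([
  {"dp": [0.01,0.009,-0.018],"rot": [0,0,0],"grip": 0.0854},
  {"dp": [0.006,0.005,-0.018],"rot": [0,0,0],"grip": 0.0854},
  {"dp": [0.003,0.003,-0.01],"rot": [0,0,0],"grip": 0.0854},
  {"dp": [0,0,0],"rot": [0,0,0],"grip": 0.0854},
  {"dp": [0,0,0],"rot": [0,0,0],"grip": 0.0854},
])

```text
clock: 9.57
tcp_pos: [0.4811, 0.3257, 0.098]
orientation: [-2.476, 1.5, -0.232]
contact_force: [0.1, -0.0, -0.0]
grip_width: 0.0856
```

```bash
python3 lid.py w7
```

```text
9.625 [0.48119363 0.32574685 0.09800263] [[0.461, -0.85, 0.256], [-0.887, -0.446, 0.12], [0.012, -0.282, -0.959]] [-0.46  0.41 -0.36  2.1   0.55  0.45 -2.33]
rot [ 0.12202961 -0.20407395  0.01675724]
knob top,base,plug px (np.float64(311.4448940507796), np.float64(334.83267945110515)) (np.float64(311.0800041119972), np.float64(272.97466956244267))
0.12 [-0.0508 -0.0254  0.1067]
0.06 [-0.0244 -0.0112  0.0548]
-0.012 [ 0.0073  0.0059 -0.0076]
```

View pics/w7.png

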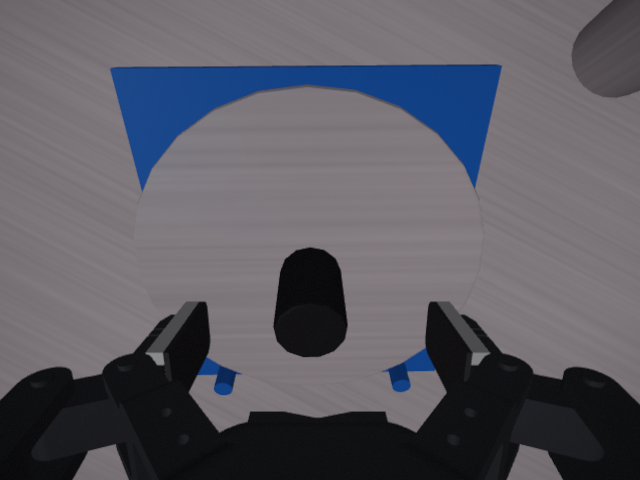

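>>> send_rows([
  {"dp": [0.006,0.005,-0.008],"rot": [0,0,0],"grip": 0.0854},
  {"dp": [0,0,0],"rot": [0,0,0],"grip": 0.02},
  {"dp": [0,0,0],"rot": [0,0,0],"grip": 0.02},
  {"dp": [0,0,0],"rot": [0,0,0],"grip": 0.02},
  {"dp": [0,0,0],"rot": [0,0,0],"grip": 0.02},
  {"dp": [0,0,0],"rot": [0,0,0],"grip": 0.02},
], grip_force=80)

```text
clock: 10.38
tcp_pos: [0.4877, 0.3315, 0.0911]
orientation: [-2.474, 1.498, -0.233]
contact_force: [0.1, 0.0, -0.3]
grip_width: 0.0259
```

>>> send_rows([
  {"dp": [0,0,0.015],"rot": [0,0,0],"grip": 0.02},
  {"dp": [0,0,0.03],"rot": [0,0,0],"grip": 0.02},
  {"dp": [0,0,0.04],"rot": [0,0,0],"grip": 0.02},
  {"dp": [0,-0.01,0.04],"rot": [0,0,0],"grip": 0.02},
  {"dp": [-0.002,-0.03,0.01],"rot": [-0.035,0.067,0],"grip": 0.02},
  {"dp": [-0.005,-0.04,0],"rot": [-0.035,0.067,0],"grip": 0.02},
  {"dp": [-0.005,-0.045,0],"rot": [-0.035,0.067,0],"grip": 0.02},
  {"dp": [-0.005,-0.045,0],"rot": [-0.035,0.067,0],"grip": 0.02},
  {"dp": [-0.005,-0.045,0],"rot": [-0.035,0.067,0],"grip": 0.02},
  {"dp": [-0.005,-0.045,0],"rot": [-0.035,0.067,0],"grip": 0.02},
  {"dp": [0,-0.035,0],"rot": [-0.025,0.045,0],"grip": 0.02},
  {"dp": [0,-0.015,0],"rot": [0,0,0],"grip": 0.02},
  {"dp": [0,0,0],"rot": [0,0,0],"grip": 0.02},
  {"dp": [0,0,0],"rot": [0,0,0],"grip": 0.02},
])

```text
clock: 12.12
tcp_pos: [0.4545, 0.015, 0.2396]
orientation: [2.524, -1.51, -0.169]
contact_force: [-0.5, 0.9, -2.1]
grip_width: 0.0258
```

```bash
python3 - <<'E'
from h import *
import pickle
fs={n:grab(n,n+'1.png') for n in('side','top')};w=grab('wrist','w8.png');fs['wrist']=w
pickle.dump(fs,open('f1.pkl','wb'))
o=get_obs();M=Rn.from_rotvec(o['orientation']).as_matrix();print(o['clock'],o['tcp_pos'],M.round(3).tolist(),o['joints'].round(2),o['contact_force'],o['grip_width'])
g=o['tcp_pos']-.015*M[:,2]
ps,pt=[proj(fs[n],g) for n in('side','top')];print(ps,pt)
def c(im,u,v,w,h):
    x=int(np.clip(u-w/2,0,640-w));y=int(np.clip(v-h/2,0,480-h));print(x,y)
    return cv2.resize(im[y:y+h,x:x+w,::-1],(400,300),interpolation=cv2.INTER_CUBIC)
a=np.hstack([c(fs['side']['img'],*ps,200,150),c(fs['top']['img'],*pt,200,150)])
b=np.hstack([cv2.resize(w['img'][:,:,::-1],(400,300)),cv2.resize(fs['side']['img'][:,:,::-1],(400,300))])
cv2.imwrite('pics/crop2.png',np.vstack([a,b]))
E
```

```text
12.275 [0.45454404 0.01475973 0.239455  ] [[0.474, -0.858, -0.197], [-0.881, -0.461, -0.109], [0.002, 0.225, -0.974]] [ 0.1   0.25 -0.37  1.9   0.15  1.23 -1.41] [-0.24539751 -0.57561574 -1.8716462 ] 0.026040862564274386
(np.float64(314.01241183492624), np.float64(193.54537765363688)) (np.float64(281.87115063517064), np.float64(277.3948384006932))
214 118
181 202
```

View pics/crop2.png

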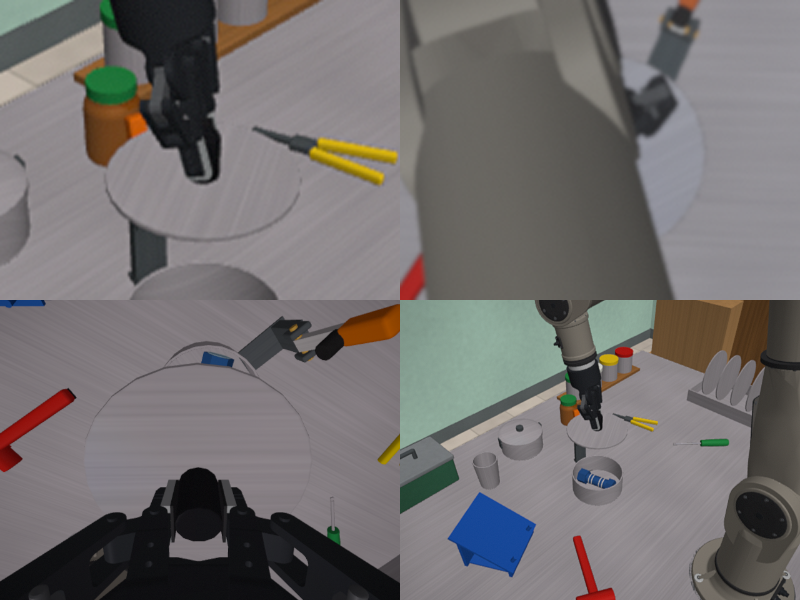

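```bash
python3 - <<'E'
from h import *
import pickle
from scipy.optimize import least_squares
fs=pickle.load(open('f1.pkl','rb'));S=fs['side'];W=fs['wrist']
M0=Rn.from_rotvec([-2.474,1.498,-.233]);o=get_obs();M1=Rn.from_rotvec(o['orientation'])
a=np.array([-.88*.5,-.475*.5,.866]);a/=np.linalg.norm(a)
D=M1*M0.inv();print('axis kin',D.apply(a).round(4))
k0=np.array([.4842,.3295,.1008]);k1=o['tcp_pos']+D.apply(k0-np.array([.4877,.3315,.0911]));print('knob kin',k1.round(4))
def circ(c,ax,ay):
    n=np.array([ax,ay,1]);n/=np.linalg.norm(n);u=np.cross([0,1,0],n);u/=np.linalg.norm(u);v=np.cross(n,u)
    return [c+.08*(np.cos(t)*u+np.sin(t)*v)+n*z for z in(-.020,-.026) for t in np.linspace(0,6.283,120)]
def pred(p):
    P=circ(p[:3],p[3],p[4])
    s=np.array([proj(S,x) for x in P]);w=np.array([proj(W,x) for x in P])
    return np.array([s[:,0].min(),s[:,0].max(),s[:,1].max(),w[:,0].min(),w[:,0].max(),w[:,1].min()])
m=np.array([267,364,237.5,136,496,101])
ka=D.apply(a);p0=[*k1,ka[0]/ka[2],ka[1]/ka[2]]
print('kin pred',pred(p0).round(1),'level pred',pred([*k1,0,0]).round(1),'meas',m)
E
```

```text
axis kin [ 5.000e-04 -1.770e-02  9.998e-01]
knob kin [0.4558 0.0151 0.2499]Traceback (most recent call last):
  File "<stdin>", line 18, in <module>
  File "<stdin>", line 13, in pred
  File "<stdin>", line 10, in circ
numpy._core._exceptions._UFuncOutputCastingError: Cannot cast ufunc 'divide' output from dtype('float64') to dtype('int64') with casting rule 'same_kind'
```

```bash
python3 - <<'E'
from h import *
import pickle
fs=pickle.load(open('f1.pkl','rb'));S=fs['side'];W=fs['wrist']
k1=np.array([.4558,.0151,.2499])
def pred(k,ax,ay):
    n=np.array([ax,ay,1.]);n/=np.linalg.norm(n);u=np.cross([0,1.,0],n);u/=np.linalg.norm(u);v=np.cross(n,u)
    P=[k+.08*(np.cos(t)*u+np.sin(t)*v)+n*z for z in(-.020,-.026) for t in np.linspace(0,6.283,120)]
    s=np.array([proj(S,x) for x in P]);w=np.array([proj(W,x) for x in P])
    return np.array([s[:,0].min(),s[:,0].max(),s[:,1].max(),w[:,0].min(),w[:,0].max(),w[:,1].min()]).round(1)
print('meas',[267,364,237.5,136,496,101])
for q in((0,0),(0,-.018),(.05,0),(0,.05),(-.05,-.03)): print(q,pred(k1,*q))
print(pred(k1+[.003,0,0],0,0),pred(k1+[0,0.003,0],0,0),pred(k1+[0,0,.003],0,0))
E
```

```text
meas [267, 364, 237.5, 136, 496, 101]
(0, 0) [266.3 364.2 239.8 132.3 500.5  99.4]
(0, -0.018) [266.1 364.1 239.4 130.  498.7  99.1]
(0.05, 0) [266.9 364.8 238.8 130.5 496.1 101.5]
(0, 0.05) [266.9 364.7 240.9 138.6 505.3 100.6]
(-0.05, -0.03) [265.5 363.3 240.2 129.9 502.   97.3]
[265.  362.8 239.  134.1 505.4  91.5] [265.  363.1 240.7 125.1 495.   95.2] [266.2 364.3 238.3 129.1 503.6 100.8]
```

>>> send_rows([
  {"dp": [0.0065,-0.013,0],"rot": [0,0,0],"grip": 0.02},
  {"dp": [0,0,-0.03],"rot": [0,0,0],"grip": 0.02},
  {"dp": [0,0,-0.04],"rot": [0,0,0],"grip": 0.02},
  {"dp": [0,0,-0.035],"rot": [0,0,0],"grip": 0.02},
  {"dp": [0,0,-0.015],"rot": [0,0,0],"grip": 0.02},
  {"dp": [0,0,0],"rot": [0,0,0],"grip": 0.02},
  {"dp": [0,0,0],"rot": [0,0,0],"grip": 0.02},
])

```text
clock: 13.15
tcp_pos: [0.4657, -0.0005, 0.1185]
orientation: [2.528, -1.51, -0.16]
contact_force: [-0.8, -1.2, -1.8]
grip_width: 0.0262
```

```bash
cat > k.py <<'E'
from h import *
M0=Rn.from_rotvec([-2.474,1.498,-.233]);o=get_obs();M1=Rn.from_rotvec(o['orientation'])
a=np.array([-.88*.5,-.475*.5,.866]);a/=np.linalg.norm(a);D=M1*M0.inv()
k1=o['tcp_pos']+D.apply(np.array([.4842,.3295,.1008])-np.array([.4877,.3315,.0911]))
print('knob',k1.round(4),'axis',D.apply(a).round(3),'need',(np.array([.4625,.002,.09])-k1).round(4),o['contact_force'].round(1),o['clock'],o['joints'].round(2))
E
python3 k.py
```

```text
knob [ 4.669e-01 -1.000e-04  1.289e-01] axis [-0.007 -0.017  1.   ] need [-0.0044  0.0021 -0.0389] [-0.8 -1.2 -1.8] 13.15 [ 0.09  0.42 -0.34  1.99  0.24  0.98 -1.47]
```

>>> send_rows([
  {"dp": [-0.004,0.002,-0.004],"rot": [-0.017,0.007,0],"grip": 0.02},
  {"dp": [0,0,-0.01],"rot": [0,0,0],"grip": 0.02},
  {"dp": [0,0,-0.004],"rot": [0,0,0],"grip": 0.02},
  {"dp": [0,0,0],"rot": [0,0,0],"grip": 0.02},
  {"dp": [0,0,0],"rot": [0,0,0],"grip": 0.02},
])

```text
clock: 13.78
tcp_pos: [0.463, 0.002, 0.1013]
orientation: [2.513, -1.503, -0.15]
contact_force: [0.2, 0.2, -1.3]
grip_width: 0.0263
```

```bash
python3 k.py; python3 - <<'E'
from h import *
import pickle
fs={n:grab(n) for n in('side','top','wrist')};pickle.dump(fs,open('f2.pkl','wb'))
s=fs['side'];u,v=map(int,proj(s,[.4625,.002,.075]))
a=cv2.resize(s['img'][v-75:v+75,u-100:u+100,::-1],(800,600),interpolation=cv2.INTER_CUBIC);print(u-100,v-75)
cv2.imwrite('pics/crop3.png',a)
E
```

```text
knob [0.4642 0.0026 0.1117] axis [-0.003  0.     1.   ] need [-0.0017 -0.0006 -0.0217] [ 0.2  0.2 -1.3] 13.775 [ 0.07  0.44 -0.33  2.01  0.26  0.96 -1.51]
217 194
```

View pics/crop3.png

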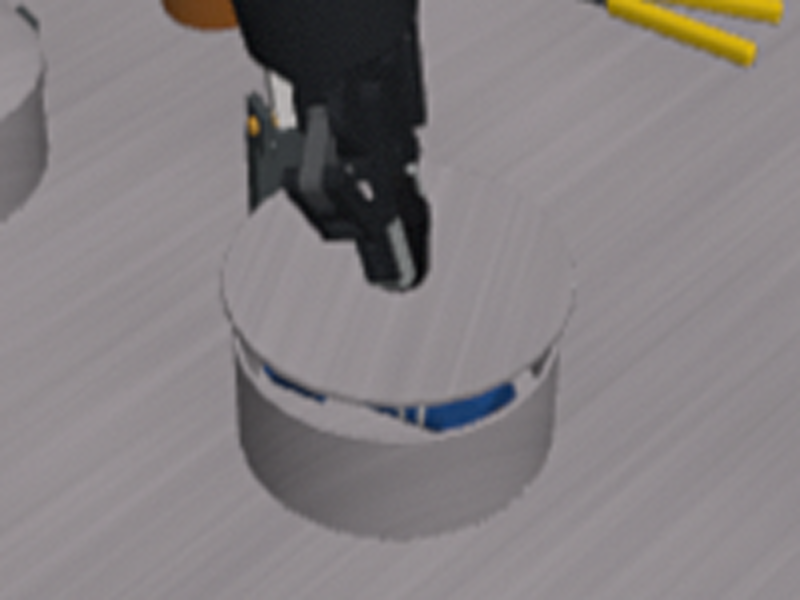

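>>> send_rows([
  {"dp": [-0.001,-0.001,-0.007],"rot": [0,0,0],"grip": 0.02},
  {"dp": [0,0,-0.006],"rot": [0,0,0],"grip": 0.02},
  {"dp": [0,0,-0.003],"rot": [0,0,0],"grip": 0.02},
  {"dp": [0,0,0],"rot": [0,0,0],"grip": 0.02},
])

```text
clock: 14.42
tcp_pos: [0.4619, 0.0008, 0.0842]
orientation: [2.513, -1.503, -0.15]
contact_force: [-0.4, -0.4, -2.3]
grip_width: 0.026
```

```bash
python3 k.py
```

```text
knob [0.4631 0.0013 0.0946] axis [-0.003  0.001  1.   ] need [-0.0006  0.0007 -0.0046] [-0.4 -0.4 -2.3] 14.425 [ 0.07  0.47 -0.33  2.02  0.28  0.92 -1.52]
```

>>> send_rows([
  {"dp": [0,0,-0.003],"rot": [0,0,0],"grip": 0.02},
  {"dp": [0,0,-0.002],"rot": [0,0,0],"grip": 0.02},
  {"dp": [0,0,0],"rot": [0,0,0],"grip": 0.02},
])

```text
clock: 14.8
tcp_pos: [0.4621, 0.0008, 0.0793]
orientation: [2.513, -1.503, -0.15]
contact_force: [-0.6, 0.2, -0.0]
grip_width: 0.0262
```

```bash
python3 k.py
```

```text
knob [0.4633 0.0014 0.0897] axis [-0.004  0.001  1.   ] need [-0.0008  0.0006  0.0003] [-0.6  0.2 -0. ] 14.8 [ 0.06  0.47 -0.33  2.02  0.28  0.91 -1.52]
```

>>> send_rows([
  {"dp": [0,0,0],"rot": [0,0,0],"grip": 0.05},
  {"dp": [0,0,0],"rot": [0,0,0],"grip": 0.06},
  {"dp": [0,0,0],"rot": [0,0,0],"grip": 0.06},
  {"dp": [0.004,0.002,0.02],"rot": [0,0,0],"grip": 0.06},
  {"dp": [0.006,0.004,0.04],"rot": [0,0,0],"grip": 0.06},
  {"dp": [0.005,0.003,0.05],"rot": [0.05,-0.09,0],"grip": 0.03},
  {"dp": [0,0,0.05],"rot": [0.06,-0.11,0],"grip": 0.0},
  {"dp": [0,0,0.04],"rot": [0,0,0],"grip": 0.0},
  {"dp": [0,0,0],"rot": [0,0,0],"grip": 0.0},
  {"dp": [0,0,0],"rot": [0,0,0],"grip": 0.0},
])

```text
clock: 16.05
tcp_pos: [0.4771, 0.01, 0.2859]
orientation: [2.689, -1.611, 0.03]
contact_force: [-0.0, 0.2, -0.3]
grip_width: 0.0002
```

```bash
python3 - <<'E'
from h import *
import pickle
fs={n:grab(n) for n in('side','top','wrist')};pickle.dump(fs,open('f3.pkl','wb'))
o=get_obs();M=Rn.from_rotvec(o['orientation']).as_matrix();print(o['clock'],o['tcp_pos'],M.round(3).tolist(),o['joints'].round(2))
s=fs['side'];u,v=map(int,proj(s,[.50,-.01,.1]))
a=cv2.resize(s['img'][v-75:v+75,u-100:u+100,::-1],(400,300),interpolation=cv2.INTER_CUBIC);print(u-100,v-75)
cv2.imwrite('pics/crop4.png',np.hstack([a,cv2.resize(fs['wrist']['img'][:,:,::-1],(400,300))]))
for n in('side','wrist'):
    print(n,'knob',proj(fs[n],[.4625,.002,.09]),'grip',proj(fs[n],[.6025,-.056,.164]))
E
```

```text
16.2 [0.47712411 0.01024107 0.28519918] [[0.472, -0.881, 0.012], [-0.881, -0.472, -0.015], [0.019, -0.003, -1.0]] [ 0.2   0.11 -0.39  1.93  0.07  1.1  -1.3 ]
206 171
side knob (np.float64(317.1664660123456), np.float64(263.33087037240597)) grip (np.float64(283.506119874993), np.float64(185.85381189029056))
wrist knob (np.float64(312.94432891804485), np.float64(230.67123113334245)) grip (np.float64(483.18772049042707), np.float64(121.807399367304))
```

View pics/crop4.png

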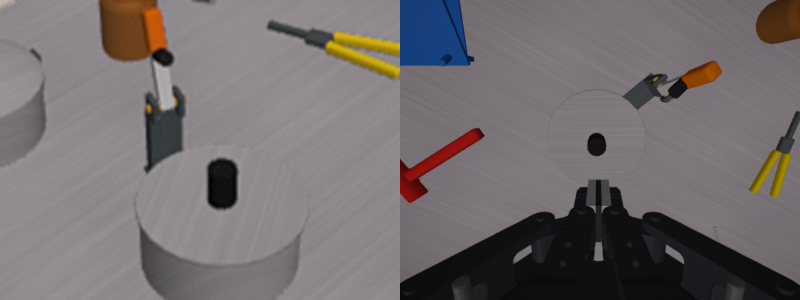

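>>> send_rows([
  {"dp": [0.037,-0.018,0],"rot": [0,0,0.14],"grip": 0.0},
  {"dp": [0.037,-0.018,0],"rot": [0,0,0.14],"grip": 0.0},
  {"dp": [0.037,-0.018,0],"rot": [0,0,0.14],"grip": 0.0},
  {"dp": [0.037,-0.018,0],"rot": [0,0,0.14],"grip": 0.0},
  {"dp": [0.037,-0.018,0],"rot": [0,0,0.13],"grip": 0.0},
  {"dp": [0,0,-0.03],"rot": [0,0,0],"grip": 0.0},
  {"dp": [0,0,0],"rot": [0,0,0],"grip": 0.0},
])

```text
clock: 17.08
tcp_pos: [0.6649, -0.0812, 0.243]
orientation: [3.086, -0.564, 0.005]
contact_force: [0.2, -0.4, 0.2]
grip_width: 0.0002
```

```bash
cat > c.py <<'E'
from h import *
o=get_obs();M=Rn.from_rotvec(o['orientation']).as_matrix()
e=np.array([np.cos(.39),-np.sin(.39)]);n=np.array([-e[1],e[0]]);d=o['tcp_pos'][:2]-[.4625,.002]
print('x_tin',d@e,'y_tin',d@n,'z',o['tcp_pos'][2],'jaw',np.arctan2(M[1,0],M[0,0]),M[:,2].round(3),o['contact_force'].round(1),o['clock'],o['joints'].round(2))
E
python3 c.py
```

```text
x_tin 0.2188436491379085 y_tin 4.6089692862544545e-07 z 0.24302145747458598 jaw -0.36134740163045775 [ 0.003 -0.005 -1.   ] [ 0.2 -0.4  0.2] 17.075 [ 0.3   0.49 -0.39  1.54  0.2   1.16 -0.49]
```

Well placed behind the clamp arm; lower and begin the push.

>>> send_rows([
  {"dp": [0,0,-0.045],"rot": [0,0,0],"grip": 0.0},
  {"dp": [0,0,-0.04],"rot": [0,0,0],"grip": 0.0},
  {"dp": [0,0,0],"rot": [0,0,0],"grip": 0.0},
  {"dp": [-0.0185,0.0076,0],"rot": [0,0,0],"grip": 0.0},
  {"dp": [-0.0185,0.0076,0],"rot": [0,0,0],"grip": 0.0},
  {"dp": [-0.0185,0.0076,0],"rot": [0,0,0],"grip": 0.0},
  {"dp": [-0.0185,0.0076,0],"rot": [0,0,0],"grip": 0.0},
  {"dp": [0,0,0],"rot": [0,0,0],"grip": 0.0},
])

```text
clock: 18.08
tcp_pos: [0.5975, -0.0486, 0.1714]
orientation: [3.088, -0.563, 0.036]
contact_force: [0.7, 0.0, 0.1]
grip_width: -0.0005
```

```bash
python3 c.py
```

```text
x_tin 0.14406249726922518 y_tin 0.004502637014552563 z 0.1714251005311926 jaw -0.360583872499657 [ 0.022 -0.007 -1.   ] [0.7 0.  0.1] 18.075 [ 0.29  0.44 -0.41  1.8   0.22  0.93 -0.58]
```

>>> send_rows([
  {"dp": [-0.0165,0.0055,-0.006],"rot": [0,0,0],"grip": 0.0},
  {"dp": [-0.0185,0.0065,-0.006],"rot": [0,0,0],"grip": 0.0},
  {"dp": [-0.0165,0.0055,-0.006],"rot": [0,0,0],"grip": 0.0},
  {"dp": [0,0,0],"rot": [0,0,0],"grip": 0.0},
])

```text
clock: 18.58
tcp_pos: [0.5541, -0.0314, 0.1613]
orientation: [3.089, -0.565, 0.062]
contact_force: [-0.4, -0.2, -0.1]
grip_width: -0.0001
```

```bash
python3 c.py
```

```text
x_tin 0.0973954626828779 y_tin 0.003884046104836031 z 0.16127469473149186 jaw -0.3620099983417544 [ 0.039 -0.008 -0.999] [-0.4 -0.2 -0.1] 18.575 [ 0.28  0.37 -0.42  1.92  0.22  0.85 -0.61]
```

```bash
cat > og.py <<'E'
from h import *
e=np.array([np.cos(.39),-np.sin(.39)])
f=grab('side');i=f['img'].astype(int)
m=((i[...,0]>170)&(i[...,1]>50)&(i[...,1]<140)&(i[...,2]<60)).astype(np.uint8);m[:, :250]=0;m[:170]=0;m[:,350:]=0
n,l,st,ct=cv2.connectedComponentsWithStats(m)
print([(st[k].tolist(),ct[k].round(1).tolist()) for k in range(1,n) if st[k,4]>8])
for th in(2,1.8,1.57,1.2,1,.8,.6,.4,.2,0):
    x=.125-.075*np.cos(th);P=[*(np.array([.4625,.002])+x*e),.095+.075*np.sin(th)];print(th,np.round(proj(f,P),1))
E
python3 og.py
```

```text
[([295, 203, 10, 9, 62], [299.4, 207.0])]
2 [282.4 185. ]
1.8 [285.2 186.8]
1.57 [288.7 190.7]
1.2 [294.6 200.7]
1 [297.6 207.6]
0.8 [300.3 215.2]
0.6 [302.6 223.1]
0.4 [304.2 230.9]
0.2 [305.3 238.3]
0 [305.7 245. ]
```

>>> send_rows([
  {"dp": [-0.011,0.003,-0.012],"rot": [0,0,0],"grip": 0.0},
  {"dp": [-0.009,0.003,-0.012],"rot": [0,0,0],"grip": 0.0},
  {"dp": [-0.007,0.003,-0.012],"rot": [0,0,0],"grip": 0.0},
  {"dp": [-0.004,0.002,-0.008],"rot": [0,0,0],"grip": 0.0},
  {"dp": [0,0,0],"rot": [0,0,0],"grip": 0.0},
])

```text
clock: 19.25
tcp_pos: [0.5241, -0.0203, 0.1154]
orientation: [-3.089, 0.567, -0.067]
contact_force: [0.2, -0.2, -0.3]
grip_width: 0.0001
```

```bash
python3 c.py; python3 og.py | head -1
```

```text
x_tin 0.06543075581862016 y_tin 0.0027781843058863036 z 0.11538096702419026 jaw -0.36306482052666617 [ 0.042 -0.007 -0.999] [ 0.2 -0.2 -0.3] 19.25 [ 0.25  0.39 -0.41  2.03  0.25  0.73 -0.68]
[([300, 234, 12, 14, 98], [306.4, 240.4])]
```

>>> send_rows([
  {"dp": [-0.004,0.001,-0.006],"rot": [0,0,0],"grip": 0.0},
  {"dp": [-0.002,0,-0.004],"rot": [0,0,0],"grip": 0.0},
  {"dp": [0,0,-0.002],"rot": [0,0,0],"grip": 0.0},
  {"dp": [0,0,0],"rot": [0,0,0],"grip": 0.0},
])

```text
clock: 19.8
tcp_pos: [0.5191, -0.0192, 0.1042]
orientation: [-3.088, 0.568, -0.07]
contact_force: [-1.7, 0.5, 4.4]
grip_width: 0.0001
```

```bash
python3 c.py; python3 og.py | head -1
```

```text
x_tin 0.06038808830097432 y_tin 0.0019056096068476574 z 0.10421316039345577 jaw -0.36370525341061044 [ 0.044 -0.007 -0.999] [-1.7  0.5  4.4] 19.8 [ 0.25  0.4  -0.41  2.05  0.26  0.7  -0.69]
[([300, 240, 13, 15, 89], [306.3, 245.9])]
```

>>> send_rows([
  {"dp": [0,0,-0.002],"rot": [0,0,0],"grip": 0.0},
  {"dp": [0,0,-0.002],"rot": [0,0,0],"grip": 0.0},
  {"dp": [0,0,0],"rot": [0,0,0],"grip": 0.0},
])

```text
clock: 20.23
tcp_pos: [0.5191, -0.0192, 0.1045]
orientation: [3.087, -0.568, 0.072]
contact_force: [-0.1, 0.7, 0.0]
grip_width: 0.0003
```

>>> send_rows([
  {"dp": [0,0,-0.005],"rot": [0,0,0],"grip": 0.0},
  {"dp": [0,0,-0.005],"rot": [0,0,0],"grip": 0.0},
])

```text
clock: 20.48
tcp_pos: [0.5197, -0.0192, 0.1031]
orientation: [3.082, -0.569, 0.074]
contact_force: [-28.4, -0.9, 76.1]
grip_width: -0.0001
```

Firmly on the end stop (76 N at the wrist, so no harder); retreat straight up and check.

>>> send_rows([
  {"dp": [0,0,0.01],"rot": [0,0,0],"grip": 0.0},
  {"dp": [0,0,0.04],"rot": [0,0,0],"grip": 0.0},
  {"dp": [0,0,0.05],"rot": [0,0,0],"grip": 0.0},
  {"dp": [0,0,0.05],"rot": [0,0,0],"grip": 0.0},
  {"dp": [0,-0.04,0.03],"rot": [0,0,0],"grip": 0.0},
  {"dp": [0,-0.05,0],"rot": [0,0,0],"grip": 0.0},
  {"dp": [0,-0.05,0],"rot": [0,0,0],"grip": 0.0},
  {"dp": [0,0,0],"rot": [0,0,0],"grip": 0.0},
  {"dp": [0,0,0],"rot": [0,0,0],"grip": 0.0},
])

```text
clock: 21.6
tcp_pos: [0.5177, -0.1627, 0.2884]
orientation: [3.081, -0.565, 0.074]
contact_force: [-0.0, 0.8, -0.3]
grip_width: 0.0001
```

```bash
python3 c.py; python3 og.py; python3 - <<'E'
from h import *
s=grab('side');t=grab('top')
def c(f,X):
    u,v=map(int,proj(f,X));print(u-100,v-75);return cv2.resize(f['img'][v-75:v+75,u-100:u+100,::-1],(400,300),interpolation=cv2.INTER_CUBIC)
cv2.imwrite('pics/final.png',np.vstack([np.hstack([c(s,[.5,-.01,.08]),c(t,[.5,-.01,.08])]),np.hstack([cv2.resize(x['img'][:,:,::-1],(400,300)) for x in(s,t)])]))
print(proj(s,[.4625,.002,.09]),proj(t,[.4625,.002,.09]))
E
```

```text
x_tin 0.11366967779265007 y_tin -0.131371079098551 z 0.288412519148762 jaw -0.3626214890845065 [ 0.045 -0.016 -0.999] [-0.   0.8 -0.3] 21.6 [ 0.5   0.2  -0.37  1.82  0.09  1.09 -0.26]
[([298, 236, 15, 16, 113], [304.9, 243.4])]
2 [282.4 185. ]
1.8 [285.2 186.8]
1.57 [288.7 190.7]
1.2 [294.6 200.7]
1 [297.6 207.6]
0.8 [300.3 215.2]
0.6 [302.6 223.1]
0.4 [304.2 230.9]
0.2 [305.3 238.3]
0 [305.7 245. ]
206 179
200 179
(np.float64(317.1664660123456), np.float64(263.33087037240597)) (np.float64(294.03872775071983), np.float64(273.8898965239715))
```

View pics/final.png

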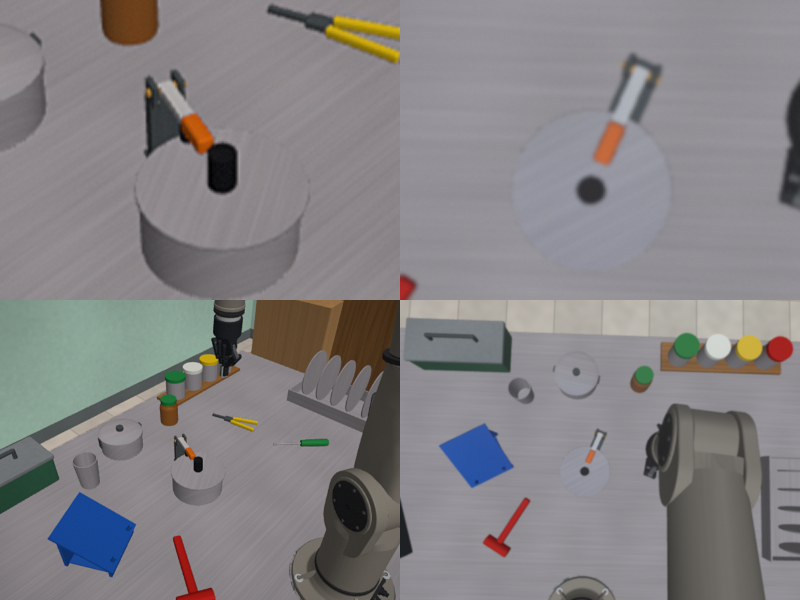

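```bash
python3 -c "
from h import *
print(hand_in())"
```

```text
the job is handed in; nothing more can be done
None
```

I put the torch lying down in the tin, set the lid on it, swung the clamp arm down, and handed the job in at about 22 s of the 72 s allowed. No verdict came back.

- **Torch:** a wrist picture after release showed it lying flat, within about 2 mm of my estimate of the tin's centre. I could not see it again once the lid was on.
- **Lid:** it was lowered and released seated. Worked out from the arm's pose, the knob centre was about 1 mm from the tin's axis, 89.7 mm above the counter and within 0.005 rad of level. The final pictures show it sitting square.
- **Clamp:** I pushed it down to its end stop, with the grip's top at about 104 mm, which is where it should be when level.
    - **Less certain:** in the last picture the grip's centre sits about 1.6 pixels above the level prediction. I took that for the bias of mostly seeing its top face, but a tilt of a few hundredths of a radian is not ruled out.
    - **Force:** the last confirming press reached about 80 N at the wrist, more than I meant but below the 120 N limit.
- **Other things:** nothing else looks moved in the final pictures, though the arm hides the pliers and screwdriver from the top camera. The gripper was clear, at 0.29 m height.
- **Near miss:** my first tilted approach to the lid brought joints 6 and 7 close to their range limits, so I backed off and gripped the knob at a smaller tilt.

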